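# Line up sample containers by height for the record photograph

## Task

Line up the three white sample pots and the black-capped glass vial on the rail for the record photograph, in order of height: the tallest on the disc beside the upright height staff, the shortest on the disc at the other end. Stand each one upright and centred on its own disc, never tip one over, and let go of them all.

Things in the scene. Friction and masses are not known exactly. Their poses are not given: they have to be found in the camera images.
- vial: Clear sample vial with a black screw cap, the tallest of the four: 124 mm high; glass 46 mm in diameter up to 104 mm, black cap 48 mm in diameter above that. Loose, 30 g, stands upright by itself on the table; origin at the centre of its underside, z up. Grip it round the glass from above, in any direction.
- pot_slim: Slim white plastic pot with a white lid, the second tallest: 62 mm high, 32 mm in diameter (lid the same, from 45 mm up). Loose, 20 g, round, stands upright; origin at the centre of its underside, z up. Grip it round the side from above, in any direction.
- pot_wide: Squat white plastic pot with a white lid, the third tallest: 42 mm high, 36 mm in diameter (lid from 31 mm up). Loose, 20 g, round, stands upright; origin at the centre of its underside, z up. Grip it round the side from above, in any direction.
- pot_small: Smallest white plastic pot with a white lid, the shortest: 33 mm high, 27 mm in diameter (lid from 24 mm up). Loose, 20 g, round, stands upright; origin at the centre of its underside, z up. Grip it round the side from above, in any direction.
- rail: Low brown wooden line-up rail fixed on the table, 70 mm wide (x), 450 mm long (y) and 30 mm high, with a row of four dark rubber discs along its middle, 85 mm apart; a metal scale with black ticks on its front face (-x). Origin at the centre of its underside; x across, y along it.
- disc_a: First disc of the row, towards the rail's own -y end: round flat dark rubber disc, 64 mm across and 3 mm thick, fixed on the rail; origin at the centre of its underside, its top (where a container stands) is 3 mm above that, 33 mm above the table. 
- disc_b: Second disc of the row, an inner one: round flat dark rubber disc, 64 mm across and 3 mm thick, fixed on the rail; origin at the centre of its underside, its top (where a container stands) is 3 mm above that, 33 mm above the table. 
- disc_c: Third disc of the row, an inner one: round flat dark rubber disc, 64 mm across and 3 mm thick, fixed on the rail; origin at the centre of its underside, its top (where a container stands) is 3 mm above that, 33 mm above the table. 
- disc_d: Fourth disc of the row, towards the rail's own +y end: round flat dark rubber disc, 64 mm across and 3 mm thick, fixed on the rail; origin at the centre of its underside, its top (where a container stands) is 3 mm above that, 33 mm above the table. 
- height_staff: Upright square post with black and white graduations, 18 mm square on a round foot 28 mm across, 116 mm high above the rail (its top 146 mm above the table), fixed at one end of the rail, 75 mm beyond the centre of the nearest end disc; which end changes. A low dark knob, 18 mm high, is at the other end. Origin at the centre of its underside.
Mind the look-alikes: they are no part of the job. What is shaped like the pot_slim but orange is not meant.

How it is judged (in metres and radians):
At the end, for the whole second after the job is handed in: Counting from the height staff, the discs carry the vial, the slim pot, the squat pot and the smallest pot, each within 12 mm of its disc's centre (horizontally), upright within 0.1 rad, its underside resting on the disc (within 4 mm of 33 mm above the table), at rest (((horizontal distance between height_staff and disc_a below 0.1 m and horizontal distance between vial and disc_a below 0.012 m and horizontal distance between pot_slim and disc_b below 0.012 m and horizontal distance between pot_wide and disc_c below 0.012 m and horizontal distance between pot_small and disc_d below 0.012 m) or (horizontal distance between height_staff and disc_d below 0.1 m and horizontal distance between vial and disc_d below 0.012 m and horizontal distance between pot_slim and disc_c below 0.012 m and horizontal distance between pot_wide and disc_b below 0.012 m and horizontal distance between pot_small and disc_a below 0.012 m)) and angle between each of vial, pot_slim, pot_wide, pot_small's own z axis and vertical below 0.1 rad and height (world z) of vial between 0.029 and 0.037 m and linear speed of each of vial, pot_slim, pot_wide, pot_small below 0.02 m/s and angular speed of each of vial, pot_slim, pot_wide, pot_small below 1 rad/s and height (world z) of pot_slim between 0.029 and 0.037 m and height (world z) of pot_wide between 0.029 and 0.037 m and height (world z) of pot_small between 0.029 and 0.037 m); the robot touches nothing.
It fails at once if a container is tipped over (leans more than 0.6 rad) (angle between any of vial, pot_slim, pot_wide, pot_small's own z axis and vertical above 0.6 rad).
It also fails if it takes over 104 s, if anything falls off the work surface, if the arm or the gripper's body presses on something with over 40 N, if the wrist force passes 120 N, or if a joint passes its speed limit or range.

## Robot

A 7-joint arm with a two-finger parallel gripper is mounted at the origin on the work surface; the furniture and walls round the work are solid. World frame = base frame: x ahead of the robot, y to its left, z up, the work surface at z = 0. Lengths are in m, angles in degrees, forces in N, time in s.
With the tool pointing down it reaches from about 0.425 to 0.875 m from the base axis. Payload 4.7 kg.
Tool frame: the origin (TCP) lies at the very end of the fingers, on their centre line; the grasp point (between the pads) lies 19 mm behind it; z points along the fingers, y is the direction in which the jaws open and shut (so a half turn about z gives the same grasp; the last joint's range is limited). The gripper opens to 87 mm and grips with 3 to 60 N. Pads are 19 mm wide; open, the fingers measure 117 mm over their backs; the gripper's body (75 mm by 190 mm) begins 51 mm behind the grasp point.
Start: joints at [73.001, 18.392, -4.016, 83.108, 1.295, 78.541, -3.26], TCP at [0.199, -0.619, 0.223] pointing down, gripper open.
Joint ranges: [-163.93, 163.93], [-17.29, 119.83], [-79.2, 71.16], [3.27, 140.29], [-89.18, 269.18], [5.43, 117.66], [-154.24, 154.24]. Speed limits (degrees/s): [147.25, 147.25, 180, 180, 180, 180, 180].

## Interface

Orientations are given as a 3x3 rotation matrix whose columns are the frame's x, y, z axes.
In Python, from plant import bot, eyes, close_job gives the robot as it stands.
- The arm moves only by the tool play_rows, never from a script. Its argument "deltas" is a list that holds one entry, the list of rows, each a list of 5 numbers: the shift along the tool's x, y, z in mm, then the turn about the tool's z in units of 5 degrees (1.0 is 5 degrees), then the opening, from -1 (shut) to 1 (fully open). A call has 1 to 12 rows; each row shifts and turns the commanded pose from where the row before left it, along the tool's axes as they then stand; what a row does not reach is not made up. A row lasts 1/12 s, in which the tool goes at most 41.7 mm and 7.16 degrees, less where a joint would pass 70% of its speed; a pose out of reach is approached as far as the arm can. A call is refused whole if a number of a shift passes 41.7 or a number of a turn 1, either way. A call with a gripper value outside its range is refused whole. The fingers move at their own pace and stop on an object; the grip force is fixed at half the most. Time passes only in rows, so rows that do not move let the fingers close. It gives the time, the measured TCP pose, the force and the opening at its end, in the units of the state.
- bot.observe(): the state, without advancing time (a new reading comes with each control period).
- eyes.read_camera(name): name is "side" or "top" or "wrist"; returns the picture (384x512x3 uint8, red, green, blue); there is no depth.
- eyes.calibration(name): a dict with "camera_matrix" (3x3 intrinsics, pixels), "T" (4x4, takes a point from camera to world coordinates). Camera axes: x right, y down, z forward; pixel columns grow to the right and rows downward; lengths in m; the calibration is good to about 2 mm. A picture is of the moment at which its call begins: read the wrist's pose just before it. calibration takes no time and is no camera call; for the wrist camera it gives the pose at the moment of the call.
- close_job(): hands the job in, once; it reports no verdict.
The state is a dict: "time_s": time; "joint_pos": joint angles; "dq": joint speeds; "joint_efforts": joint torques, N m; "position": TCP position; "ee_rot": TCP orientation; "force": force on the tool from outside, world axes, zero at the start; "ft_torque": the same for the moment, N m; "finger_gap": finger opening in m.
Only numpy, scipy, OpenCV 4.12 (cv2) and the standard library are available. Lean on these libraries where they do the work, as an engineer would, in place of code of your own. Each camera call takes 0.05 s, during which the arm holds its last target. There are 200 camera calls.

## Working session

There is one attempt and no reset: what is moved stays moved. The work goes in short steps, Python scripts to look and compute and a tool call to move; the robot and the scene stay as the last step left them, time stands still between calls to the robot, and variables do not carry over. Pictures are saved under pics/ and viewed, about 12 in all and at most 16, crops included, and the job is handed in when it is done.

Besides the shell and the picture viewer there is one more tool, called after "Request:" as name(argument=value, ...) on one line, values as JSON. play_rows: Moves the arm, as the interface text tells. Its arguments: {"type":"object","properties":{"deltas":{"type":"array","items":{"type":"array","items":{"type":"array","items":{"type":"number"}}}}},"required":["deltas"]}

```bash
mkdir -p pics; ls; python3 - <<'E'
from plant import bot, eyes
import cv2, numpy as np
s=bot.observe(); print(s)
for n in("top","side"):
    c=eyes.calibration(n); print(n,np.round(c["camera_matrix"],1).tolist(),np.round(c["T"],3).tolist())
    cv2.imwrite(f"pics/{n}0.png",eyes.read_camera(n)[...,::-1])
E
```

```text
pics
{'time_s': 0.0, 'joint_pos': array([72.99994712, 18.43903756, -4.01600633, 83.17538941,  1.29314557,
       78.54078799, -3.26114918]), 'dq': array([-0.0968311 ,  0.02997265,  0.13581136,  0.05879882, -0.01620939,
        0.11381653,  0.0500333 ]), 'joint_efforts': array([ 1.28412787e-03, -4.91285992e+01, -4.02976535e-01, -3.12528956e+01,
       -6.39348174e-02,  4.37695370e-02,  1.80267848e-04]), 'position': array([ 0.19858368, -0.61833456,  0.22145755]), 'ee_rot': array([[ 9.52082704e-01,  3.05839992e-01, -6.51153664e-04],
       [ 3.05840677e-01, -9.52080989e-01,  1.80862819e-03],
       [-6.68001947e-05, -1.92111289e-03, -9.99998152e-01]]), 'force': array([ 1.07978339, -0.20773771,  0.66841295]), 'ft_torque': array([ 0.0141701 , -0.01398567,  0.04286479]), 'finger_gap': 0.08723333090140684}
top [[384.8, 0.0, 261.9], [0.0, 384.8, 194.5], [0.0, 0.0, 1.0]] [[0.01, -0.997, 0.081, 0.393], [-1.0, -0.009, 0.012, -0.04], [-0.011, -0.081, -0.997, 1.403], [0.0, 0.0, 0.0, 1.0]]
side [[404.7, 0.0, 255.8], [0.0, 404.7, 198.4], [0.0, 0.0, 1.0]] [[0.99, -0.087, 0.115, 0.352], [-0.144, -0.601, 0.786, -0.981], [0.001, -0.795, -0.607, 0.775], [0.0, 0.0, 0.0, 1.0]]
```

View pics/top0.png

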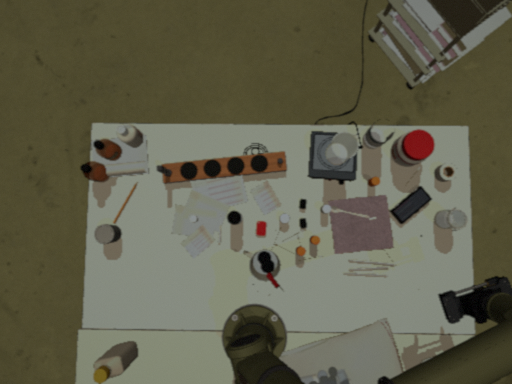

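View pics/side0.png

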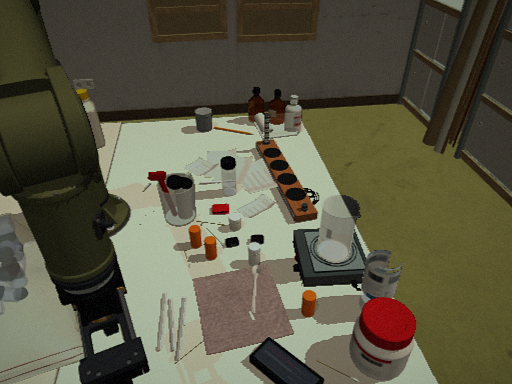

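The top view shows the rail from (165,170) to (286,160), with the staff at the left (+y) end. The vial is at about (234,217). There are white pot candidates at about (285,218), (326,209) and (194,218). I'll enlarge that area.

```bash
cat > h.py <<'E'
import numpy as np, cv2
from plant import bot, eyes
def ray(n,uv,cal=None):
    c=cal or eyes.calibration(n); d=np.linalg.inv(c["camera_matrix"])@[uv[0],uv[1],1]
    T=np.array(c["T"]); return T[:3,3],T[:3,:3]@d
def plane(n,uv,z,cal=None):
    o,d=ray(n,uv,cal); return o+d*(z-o[2])/d[2]
def proj(n,p):
    c=eyes.calibration(n); T=np.linalg.inv(c["T"]); q=c["camera_matrix"]@(T[:3,:3]@p+T[:3,3]); return q[:2]/q[2]
E
python3 - <<'E'
from h import *
a=cv2.imread("pics/top0.png")[145:275,150:350]; b=cv2.imread("pics/side0.png")[90:290,150:350]
cv2.imwrite("pics/topc.png",cv2.resize(a,None,fx=4,fy=4,interpolation=2))
im=cv2.imread("pics/top0.png").astype(int)
# dark discs
hsv=cv2.cvtColor(im.astype(np.uint8),cv2.COLOR_BGR2HSV)
m=((hsv[...,2]<45)*255).astype(np.uint8); m[:140]=0;m[190:]=0
for c in cv2.findContours(m,0,1)[0]:
    if cv2.contourArea(c)>80:
        (u,v),r=cv2.minEnclosingCircle(c); M=cv2.moments(c);u,v=M['m10']/M['m00'],M['m01']/M['m00'];print("disc",round(u,1),round(v,1),round(r,1),plane("top",(u,v),.033).round(4))
m=((hsv[...,2]>120)*255).astype(np.uint8)
for u,v in((234,217),(285,218),(326,209),(194,218)):print(plane("top",(u,v),.04).round(3), im[v-6:v+7,u].sum(1)//3)
E
```

```text
disc 188.4 170.4 8.4 [0.5895 0.2418 0.033 ]
disc 86.1 168.8 7.2 [0.592  0.6123 0.033 ]
disc 211.8 167.9 8.2 [0.5993 0.1577 0.033 ]
disc 235.3 165.5 8.3 [0.6087 0.0731 0.033 ]
disc 258.7 163.0 8.1 [ 0.6187 -0.0111  0.033 ]
[0.424 0.074 0.04 ] [50  7  7 14  7  7 10 10  8 12 10  3 16]
[ 0.422 -0.106  0.04 ] [131 125 137 141 140 140 140 139 139 139 132 104  97]
[ 0.455 -0.251  0.04 ] [100 111 136 141 141 140 140 139 140 130 101  96 100]
[0.419 0.216 0.04 ] [121 123 127 130 139 140 140 140 140 129 111 121 127]
```

View pics/topc.png

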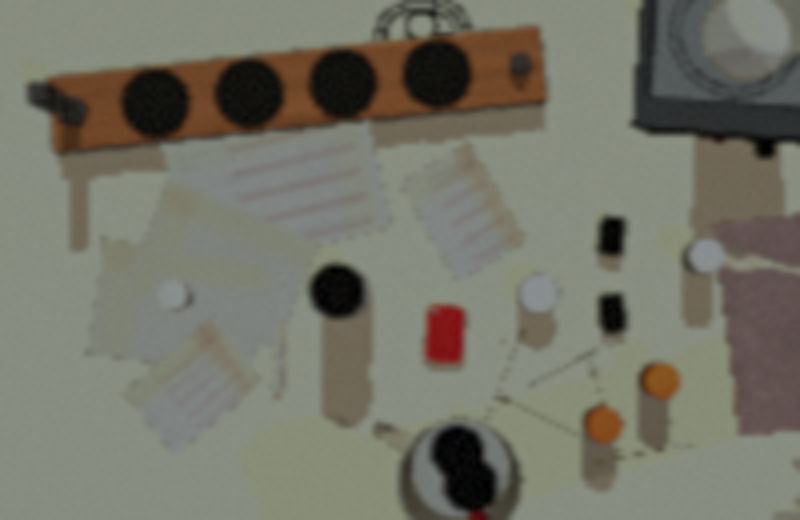

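The enlargement gives these top-image centres: small pot (193.5,218.7), vial cap (234.2,217.7), wide pot (284.5,218.2) and slim pot (326.5,208.7). The staff is beside the leftmost disc. Next I'll refine the lid centroids and check the heights against the side view.

```bash
python3 - <<'E'
from h import *
t=cv2.cvtColor(cv2.imread("pics/top0.png"),cv2.COLOR_BGR2HSV).astype(int); s=cv2.imread("pics/side0.png")
for n,u,v,z in(("small",193.5,218.7,.033),("vial",234.2,217.7,.124),("wide",284.5,218.2,.042),("slim",326.5,208.7,.062)):
    x0,y0=int(u)-10,int(v)-10; w=t[y0:y0+21,x0:x0+21]
    m=(w[...,2]<35) if n=="vial" else (w[...,2]>139)&(w[...,1]<25)
    print(n,m.sum(),np.unique(w[...,1][8:13,8:13])[:5],np.unique(w[...,2][8:13,8:13]))
    k,l,st,ce=cv2.connectedComponentsWithStats(m.astype(np.uint8)); i=1+np.argmax(st[1:,4]); c=ce[i]+[x0,y0]
    p=plane("top",c,z); print("  ",st[i],c.round(1),p.round(4),"r",np.hypot(*p[:2]).round(3),"side",proj("side",p).round(1),proj("side",p*[1,1,0]).round(1))
for x,y in((.5895,.2418),(.6187,-.0111)): print(proj("side",np.array([x,y,.033])).round(1))
E
```

```text
small 22 [ 6  7  9 10 11] [134 139 140 141 142 143 144]
   [ 7  8  5  5 22] [192.3 218. ] [0.4185 0.2235 0.033 ] r 0.474 side [224.4 158.2] [224.8 166.3]
vial 117 [ 0 23 32 43 45] [ 6  8  9 10 11 12 13 14 16 17]
   [  4   5  12  12 117] [233.9 217.4] [0.4203 0.0676 0.124 ] r 0.426 side [227.9 159.4] [229.4 192.3]
wide 187 [ 9 11 12 13 14] [141 142 143 144 145]
   [  5   0  16  21 145] [287.8 216.1] [ 0.4287 -0.1161  0.042 ] r 0.444 side [237.9 218.6] [238.3 229.8]
slim 63 [ 9 11 12 13 14] [139 140 141 142 143 144 145 146 147]
   [ 8  8  6  6 30] [326.4 208.5] [ 0.456  -0.2489  0.062 ] r 0.519 side [254.3 245.3] [254.3 262.4]
[271.9 151.9]
[295.8 193.2]
```

Request:
play_rows(deltas=[[[0,0,0,-1,1],[0,0,0,-1,1],[0,0,0,-1,1],[0,0,0,-1,1],[0,0,0,-1,1],[0,0,0,-1,1],[0,0,0,-1,1],[0,0,0,-1,1],[0,0,0,-1,1],[0,0,0,-1,1],[0,0,0,-1,1],[0,0,0,-1,1]]])

```text
time_s: 1.1
position: [0.1986, -0.6186, 0.2219]
ee_rot: [[0.207, 0.978, -0.0], [0.978, -0.207, 0.001], [0.001, -0.001, -1.0]]
force: [0.2, -0.7, -0.4]
finger_gap: 0.087
```

Request:
play_rows(deltas=[[[0,0,0,-1,1],[0,0,0,-1,1],[0,0,0,-1,1],[0,0,0,-0.76,1]]])

```text
time_s: 1.43
position: [0.1986, -0.6186, 0.2219]
ee_rot: [[-0.119, 0.993, -0.0], [0.993, 0.119, 0.001], [0.001, -0.0, -1.0]]
force: [0.5, 0.3, 0.1]
finger_gap: 0.0872
```

Request:
play_rows(deltas=[[[28,25,0,0,1],[28,25,0,0,1],[28,25,0,0,1],[28,25,0,0,1],[28,25,0,0,1],[28,25,0,0,1],[28,25,0,0,1],[28,25,0,0,1],[28,25,0,0,1],[28,25,0,0,1],[28,25,0,0,1],[29,23,0,0,1]]])

```text
time_s: 2.43
position: [0.4567, -0.2481, 0.2223]
ee_rot: [[-0.115, 0.993, -0.0], [0.993, 0.115, -0.0], [-0.0, -0.0, -1.0]]
force: [0.4, -1.2, -0.0]
finger_gap: 0.0868
```

```bash
cat >> h.py <<'E'
def go(x,y,z):
    s=bot.observe(); d=s["ee_rot"].T@(np.array([x,y,z])-s["position"])*1000
    return d.round(1)
def yaw():
    R=bot.observe()["ee_rot"]; return np.degrees(np.arctan2(R[1,1],R[0,1])).round(2)
def blob(n,p,z,test,half=60,cal=None):
    """centre of masked component nearest the predicted pixel of p, cast to height z"""
E
sed -i '/^def blob/,$d' h.py
python3 - <<'E'
from h import *
s=bot.observe(); print(s["time_s"],s["position"].round(4),yaw(),s["joint_pos"].round(1),s["finger_gap"])
c=eyes.calibration("wrist"); im=eyes.read_camera("wrist"); print(c["T"].round(3),c["camera_matrix"].round(1)); cv2.imwrite("pics/w1.png",im[...,::-1])
print(proj("wrist",np.array([.456,-.249,.062])),go(.456,-.249,.12))
E
```

```text
2.4333 [ 0.4567 -0.2481  0.2223] 6.6 [ 57.2   4.2 -32.9 100.5   2.4  76.   30.4] 0.0868322054744297
[[ 0.993  0.111  0.035  0.447]
 [ 0.116 -0.946 -0.304 -0.164]
 [-0.001  0.306 -0.952  0.384]
 [ 0.     0.     0.     1.   ]] [[340.4   0.  257. ]
 [  0.  340.4 194.1]
 [  0.    0.    1. ]]
[249.25125477 185.06488163] [ -9.5  -7.  102.7]
```

View pics/w1.png

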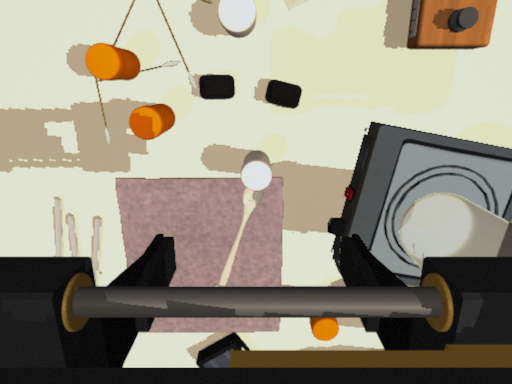

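Wrist view: the slim pot's lid is at (256,171), with clear space around it for the fingers. The arm was still settling when that was taken, so I'll measure again now.

```bash
cat >> h.py <<'E'
def lid(p,z,name,dark=False):
    c=eyes.calibration("wrist"); im=cv2.cvtColor(eyes.read_camera("wrist"),cv2.COLOR_RGB2BGR); cv2.imwrite(f"pics/{name}.png",im)
    h=cv2.cvtColor(im,cv2.COLOR_BGR2HSV).astype(int); q=proj("wrist",np.array([p[0],p[1],z]))
    print("pred",q.round(0),"hsv there",h[int(q[1]),int(q[0])] if 0<=q[1]<384 and 0<=q[0]<512 else None)
    m=((h[...,2]<60) if dark else ((h[...,1]<30)&(h[...,2]>200))).astype(np.uint8)
    m=cv2.morphologyEx(m,cv2.MORPH_OPEN,np.ones((5,5),np.uint8))
    for k in sorted(cv2.findContours(m,0,1)[0],key=lambda k:-cv2.pointPolygonTest(k,tuple(map(float,q)),True))[:2]:
        (u,v),(a,b),_=cv2.fitEllipse(k); P=plane("wrist",(u,v),z,c); 
        sc=(c["T"][2,3]-z)/c["camera_matrix"][0,0]*1000
        print("px",round(u,1),round(v,1),"axes mm",round(a*sc,1),round(b*sc,1),"->",P.round(4))
E
python3 - <<'E'
from h import *
s=bot.observe(); print(s["position"].round(4)); lid((.456,-.249),.062,"w2")
im=cv2.imread("pics/w2.png"); h=cv2.cvtColor(im,cv2.COLOR_BGR2HSV); q=proj("wrist",np.array([.456,-.249,.062])).astype(int)
print(h[q[1],q[0]-40:q[0]+40:4].tolist())
E
```

```text
[ 0.4614 -0.2392  0.2227]
pred [252. 182.] hsv there [103   8 229]
px 249.6 184.1 axes mm 26.4 27.4 -> [ 0.4562 -0.248   0.062 ]
px 246.3 118.3 axes mm 208.5 485.2 -> [ 0.4455 -0.1854  0.062 ]
[[36, 21, 226], [36, 21, 226], [38, 23, 226], [38, 23, 226], [36, 23, 226], [36, 23, 225], [32, 18, 198], [75, 5, 226], [83, 4, 227], [100, 7, 227], [103, 8, 229], [103, 10, 230], [108, 11, 232], [96, 6, 227], [19, 63, 181], [18, 62, 182], [19, 62, 181], [19, 62, 182], [19, 63, 181], [18, 62, 181]]
```

Request:
play_rows(deltas=[[[-8.6,-6.4,20,0,1],[0,0,30,0,1],[0,0,30,0,1],[0,0,30,0,1],[0,0,30,0,1],[0,0,25,0,1],[0,0,20,0,1],[0,0,12,0,1],[0,0,5,0,1],[0,0,0,0,1],[0,0,0,0,1]]])

```text
time_s: 3.45
position: [0.4512, -0.2595, 0.0213]
ee_rot: [[-0.115, 0.993, 0.001], [0.993, 0.115, -0.001], [-0.001, 0.001, -1.0]]
force: [-0.2, -0.3, -0.0]
finger_gap: 0.0872
```

Request:
play_rows(deltas=[[[0,0,0,0,0],[0,0,0,0,-0.3],[0,0,0,0,-0.6],[0,0,0,0,-1],[0,0,0,0,-1],[0,0,0,0,-1],[0,0,0,0,-1],[0,0,0,0,-1],[0,0,0,0,-1]]])

```text
time_s: 4.2
position: [0.4507, -0.2591, 0.0206]
ee_rot: [[-0.115, 0.993, 0.0], [0.993, 0.115, -0.0], [-0.0, 0.0, -1.0]]
force: [0.4, 0.2, 0.1]
finger_gap: 0.0348
```

The grasp is about 10 mm off along tool x, because the earlier reading was taken during overshoot. I'll reopen, let the arm settle and look again.

Request:
play_rows(deltas=[[[0,0,0,0,1],[0,0,0,0,1],[0,0,0,0,1],[0,0,0,0,1],[0,0,0,0,1],[0,0,0,0,1]]])

```text
time_s: 4.7
position: [0.4506, -0.2591, 0.0206]
ee_rot: [[-0.115, 0.993, -0.0], [0.993, 0.115, -0.0], [-0.0, -0.0, -1.0]]
force: [-0.5, 1.2, 0.3]
finger_gap: 0.0671
```

```bash
sed -i 's/\[...,1\]<30)/[...,1]<16)/' h.py; python3 - <<'E'
from h import *
s=bot.observe(); print(s["position"].round(4),s["finger_gap"]); lid((.456,-.248),.062,"w3"); s=bot.observe(); print(s["position"].round(4))
E
```

```text
[ 0.4506 -0.2591  0.0206] 0.06706318323222783
pred [272. 278.] hsv there [ 18  49 176]
px 90.0 11.0 axes mm 1.6 3.6 -> [ 0.3865 -0.1594  0.062 ]
[ 0.4506 -0.2591  0.0206]
```

View pics/w3.png

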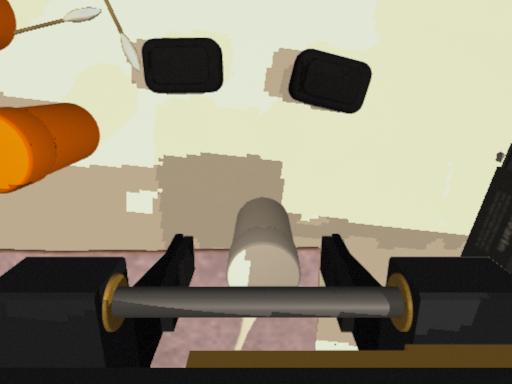

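The pot is still upright between the fingers. Its lid centre is at about (264,263) and the fingers are at x≈190 and 330.

```bash
python3 - <<'E'
from h import *
for v in(258,265,270): 
    P=plane("wrist",(264,v),.062); print(P.round(4),go(P[0],P[1],.0206))
P=plane("wrist",(264,204),.0); print("base back edge",P.round(4))
E
```

```text
[ 0.4516 -0.2394  0.062 ] [19.5  3.2 -0. ]
[ 0.452  -0.2425  0.062 ] [16.4  3.3 -0. ]
[ 0.4523 -0.2447  0.062 ] [14.2  3.3 -0. ]
base back edge [ 0.4527 -0.2387  0.    ]
```

```bash
python3 - <<'E'
from h import *
im=cv2.imread("pics/w3.png"); print([(v,im[v,264].tolist()) for v in range(190,292,4)])
a=im[180:310,180:350]; cv2.imwrite("pics/w3c.png",cv2.resize(a,None,fx=4,fy=4,interpolation=2))
for v in (190,195,198,202): print(v,plane("wrist",(264,v),0).round(4))
for p in ((.456,-.248,.062),(.456,-.232,.062),(.456,-.264,.062),(.456,-.232,0)): print(p,proj("wrist",np.array(p)).round(1))
E
```

```text
[(190, [125, 150, 166]), (194, [126, 150, 166]), (198, [83, 98, 107]), (202, [85, 100, 110]), (206, [87, 102, 111]), (210, [88, 104, 114]), (214, [89, 106, 115]), (218, [92, 108, 119]), (222, [93, 109, 120]), (226, [100, 117, 127]), (230, [94, 109, 118]), (234, [98, 113, 123]), (238, [102, 116, 126]), (242, [119, 139, 149]), (246, [147, 169, 183]), (250, [145, 167, 181]), (254, [145, 168, 181]), (258, [145, 166, 182]), (262, [145, 167, 181]), (266, [144, 165, 180]), (270, [144, 165, 179]), (274, [142, 164, 178]), (278, [140, 162, 176]), (282, [141, 164, 177]), (286, [91, 105, 114]), (290, [41, 45, 47])]
190 [ 0.4517 -0.2304  0.    ]
195 [ 0.452  -0.2333  0.    ]
198 [ 0.4523 -0.2351  0.    ]
202 [ 0.4526 -0.2375  0.    ]
(0.456, -0.248, 0.062) [272.2 278.2]
(0.456, -0.232, 0.062) [277.6 242.2]
(0.456, -0.264, 0.062) [267.2 311.7]
(0.456, -0.232, 0) [271.3 193.5]
```

View pics/w3c.png

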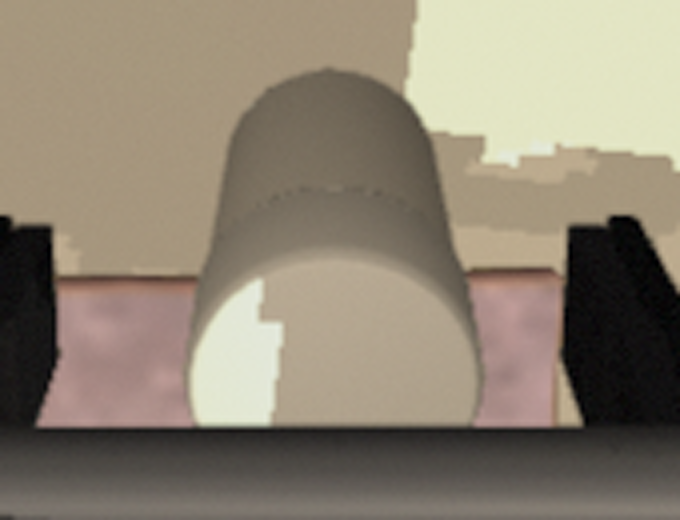

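The lid's near edge is at v≈243 and its widest part is at v≈275, so the pot centre is (0.4525,-0.249). I'll correct by about +10 mm along tool x and +3 mm along y, then grip.

Request:
play_rows(deltas=[[[3.3,1,0,0,1],[3.3,1,0,0,1],[3.2,1,0,0,1],[0,0,0,0,1],[0,0,0,0,0.3],[0,0,0,0,-0.1],[0,0,0,0,-0.5],[0,0,0,0,-1],[0,0,0,0,-1],[0,0,0,0,-1],[0,0,0,0,-1],[0,0,0,0,-1]]])

```text
time_s: 5.75
position: [0.4525, -0.2491, 0.0205]
ee_rot: [[-0.115, 0.993, -0.0], [0.993, 0.115, -0.0], [-0.0, -0.0, -1.0]]
force: [-0.4, 0.0, 0.6]
finger_gap: 0.0416
```

Request:
play_rows(deltas=[[[0,0,0,0,-1],[0,0,0,0,-1],[0,0,0,0,-1],[0,0,0,0,-1]]])

```text
time_s: 6.08
position: [0.4525, -0.249, 0.0206]
ee_rot: [[-0.115, 0.993, -0.0], [0.993, 0.115, -0.0], [-0.0, -0.0, -1.0]]
force: [-0.7, 0.3, -0.2]
finger_gap: 0.0295
```

Request:
play_rows(deltas=[[[0,0,0,0,-1],[0,0,0,0,-1],[0,0,0,0,-1]]])

```text
time_s: 6.33
position: [0.4525, -0.2491, 0.0206]
ee_rot: [[-0.115, 0.993, -0.0], [0.993, 0.115, -0.0], [-0.0, -0.0, -1.0]]
force: [0.2, -0.1, 0.1]
finger_gap: 0.0293
```

```bash
python3 - <<'E'
from h import *
s=bot.observe(); print(s["position"].round(4),s["finger_gap"])
im=eyes.read_camera("wrist")[...,::-1]; cv2.imwrite("pics/w4.png",im)
for p in((.4525,-.249,.062),(.4525,-.233,.062),(.4525,-.233,0)):print(proj("wrist",np.array(p)))
g=im.astype(int); print([(v,g[v,262].tolist()) for v in range(170,292,4)])
E
```

```text
[ 0.4525 -0.2491  0.0206] 0.02933275688516931
[255.80419688 300.34143481]
[260.45697056 266.01021193]
[259.46331584 210.84211028]
[(170, [136, 162, 179]), (174, [136, 162, 179]), (178, [136, 162, 180]), (182, [136, 162, 179]), (186, [137, 163, 181]), (190, [137, 162, 180]), (194, [136, 162, 180]), (198, [135, 162, 180]), (202, [136, 163, 179]), (206, [135, 161, 179]), (210, [135, 162, 179]), (214, [105, 125, 138]), (218, [90, 105, 115]), (222, [90, 107, 117]), (226, [95, 111, 122]), (230, [96, 112, 122]), (234, [95, 112, 123]), (238, [99, 116, 126]), (242, [99, 117, 128]), (246, [95, 113, 122]), (250, [99, 114, 123]), (254, [104, 119, 130]), (258, [107, 122, 134]), (262, [113, 129, 141]), (266, [139, 161, 174]), (270, [158, 182, 197]), (274, [158, 181, 197]), (278, [155, 179, 195]), (282, [154, 178, 193]), (286, [102, 117, 126]), (290, [50, 53, 55])]
```

View pics/w4.png

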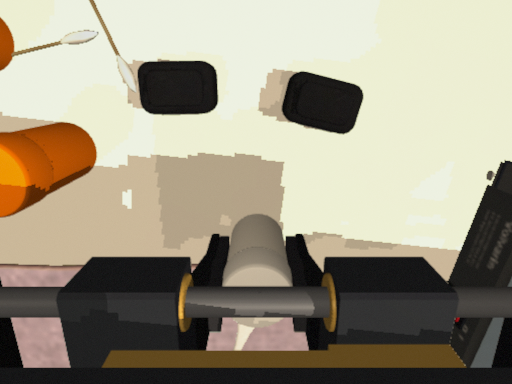

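The pot is centred in the grip: its near edges are within 1–2 px of where they should be. I'll lift it and carry it to the disc second from the staff.

Request:
play_rows(deltas=[[[0,0,-8,0,-1],[0,0,-20,0,-1],[0,0,-32,0,-1],[0,0,-32,0,-1],[0,0,-20,0,-1],[0,0,-8,0,-1],[8,4,0,0,-1],[16,8,0,0,-1],[25,12.5,0,0,-1],[32,16,0,0,-1],[34,17,0,0,-1],[34,17,0,0,-1]]])

```text
time_s: 7.38
position: [0.5084, -0.0902, 0.1387]
ee_rot: [[-0.114, 0.993, -0.003], [0.993, 0.114, 0.001], [0.001, -0.003, -1.0]]
force: [-0.3, -0.4, -0.7]
finger_gap: 0.0296
```

Request:
play_rows(deltas=[[[34,17,0,0,-1],[34,17,0,0,-1],[34,17,0,0,-1],[34,17,0,0,-1],[32,16,0,0,-1],[28,14,0,0,-1],[20,10,0,0,-1],[14,6,0,0,-1],[8,4,0,0,-1],[0,0,0,0,-1],[0,0,0,0,-1],[0,0,0,0,-1]]])

```text
time_s: 8.38
position: [0.5988, 0.1559, 0.1397]
ee_rot: [[-0.114, 0.994, -0.001], [0.994, 0.114, -0.001], [-0.001, -0.001, -1.0]]
force: [-0.6, 0.2, -0.2]
finger_gap: 0.0296
```

```bash
python3 - <<'E'
from h import *
s=bot.observe(); print(s["position"].round(4),s["finger_gap"],yaw(),go(.5993,.1577,.058))
c=eyes.calibration("wrist"); im=eyes.read_camera("wrist")[...,::-1]; cv2.imwrite("pics/w5.png",im)
m=(cv2.cvtColor(im.copy(),cv2.COLOR_BGR2HSV)[...,2]<50).astype(np.uint8)
for k in cv2.findContours(m,0,1)[0]:
    if cv2.contourArea(k)>800:
        (u,v),(a,b),_=cv2.fitEllipse(k); print(round(u),round(v),round(a),round(b),plane("wrist",(u,v),.033,c).round(4))
print(proj("wrist",np.array([.5895,.2418,.033])))
E
```

```text
[0.5988 0.1559 0.1397] 0.029621549678357173 6.52 [ 1.8  0.8 81.7]
258 340 22 65 [0.6171 0.0083 0.033 ]
246 323 136 508 [0.6041 0.026  0.033 ]
258 185 67 76 [0.5993 0.1618 0.033 ]
258 79 82 87 [0.5897 0.2439 0.033 ]
[257.11089401  81.26830833]
```

View pics/w5.png

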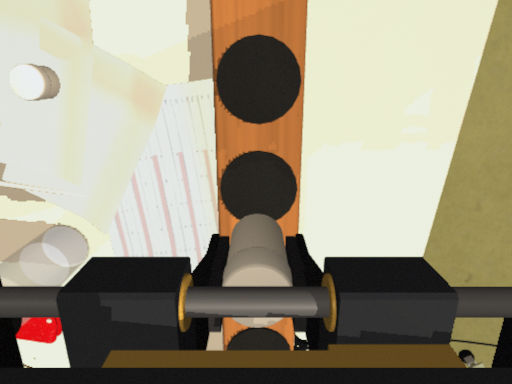

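Wrist view: the pot is held upright above the row. The disc nearest the staff measures at (0.590,0.244), within 2 mm of the top view. The small pot is at (35,82), and there's a glassy shape at (65,245) that I'll check later. I'll lower the pot now.

Request:
play_rows(deltas=[[[2.5,0.6,8,0,-1],[0,0,18,0,-1],[0,0,22,0,-1],[0,0,18,0,-1],[0,0,10,0,-1],[0,0,5,0,-1],[0,0,2,0,-1],[0,0,1,0,-1],[0,0,1,0,-1],[0,0,0,0,-1],[0,0,0,0,-1]]])

```text
time_s: 9.35
position: [0.6, 0.1603, 0.0563]
ee_rot: [[-0.115, 0.993, 0.001], [0.993, 0.115, 0.0], [-0.0, 0.001, -1.0]]
force: [0.1, -0.5, 1.0]
finger_gap: 0.0293
```

Request:
play_rows(deltas=[[[-1.3,-0.6,1,0,-1],[0,0,1,0,-1],[0,0,0.5,0,-1],[0,0,0,0,-1],[0,0,0,0,-1]]])

```text
time_s: 9.77
position: [0.5993, 0.1585, 0.0535]
ee_rot: [[-0.115, 0.993, 0.0], [0.993, 0.115, -0.001], [-0.001, 0.0, -1.0]]
force: [-1.7, -1.6, 4.3]
finger_gap: 0.029
```

Request:
play_rows(deltas=[[[0,0,-0.3,0,-0.2],[0,0,0,0,0],[0,0,0,0,0.2],[0,0,0,0,0.3],[0,0,0,0,0.3],[0,0,0,0,0.3]]])

```text
time_s: 10.27
position: [0.5989, 0.1588, 0.0531]
ee_rot: [[-0.115, 0.993, -0.0], [0.993, 0.115, 0.0], [0.0, -0.0, -1.0]]
force: [-0.5, -0.2, -0.3]
finger_gap: 0.0548
```

Request:
play_rows(deltas=[[[0,0,-8,0,0.3],[0,0,-18,0,0.3],[0,0,-28,0,0.3],[0,0,-35,0,0.3],[0,0,-35,0,0.3],[0,0,-20,0,0.3],[0,0,-6,0,0.3],[0,0,0,0,0.3],[0,0,0,0,0.3]]])

```text
time_s: 11.02
position: [0.5987, 0.1585, 0.2027]
ee_rot: [[-0.115, 0.993, -0.001], [0.993, 0.115, -0.001], [-0.001, -0.001, -1.0]]
force: [0.3, 0.0, -1.2]
finger_gap: 0.0566
```

```bash
python3 - <<'E'
from h import *
s=bot.observe(); print(s["position"].round(4),s["finger_gap"],yaw(),go(.422,-.104,.203),go(.419,.22,.203))
c=eyes.calibration("wrist"); im=eyes.read_camera("wrist")[...,::-1]; cv2.imwrite("pics/w6.png",im)
for p in ((.599,.158,.095),(.42,.0676,.124),(.418,.2195,.033)): print(proj("wrist",np.array(p)).round())
E
```

```text
[0.5987 0.1585 0.2027] 0.056643616014780615 6.61 [-240.4 -205.7   -0. ] [  81.8 -171.4   -0.2]
[258. 192.]
[ 25. 284.]
[71. 88.]
```

View pics/w6.png

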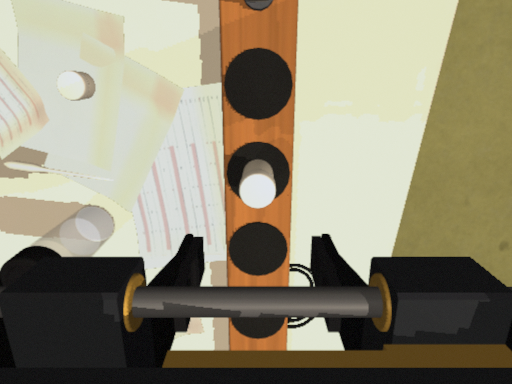

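The slim pot stands centred on its disc. The vial's base is at (95,222), its cap at about (25,275), and the small pot's lid is at (73,85). Next I'll go above the small pot.

Request:
play_rows(deltas=[[[4,-8,0,0,0.3],[10,-20,0,0,0.3],[16,-33,0,0,0.3],[16,-34,0,0,0.3],[14,-32,10,0,0.3],[11,-24,20,0,0.3],[7,-14,25,0,0.3],[3.8,-6.4,20,0,0.3],[0,0,8,0,0.3],[0,0,0,0,0.3],[0,0,0,0,0.3],[0,0,0,0,0.3]]])

```text
time_s: 12.07
position: [0.4206, 0.2204, 0.1211]
ee_rot: [[-0.114, 0.993, 0.001], [0.993, 0.114, 0.001], [0.001, 0.001, -1.0]]
force: [0.8, -1.5, 1.0]
finger_gap: 0.0569
```

```bash
python3 - <<'E'
from h import *
s=bot.observe(); print(s["position"].round(4),s["finger_gap"],yaw(),s["joint_pos"].round(1),go(.418,.22,.006)); lid((.418,.22),.033,"w7")
E
```

```text
[0.4206 0.2204 0.1211] 0.05694286886329585 6.55 [ 21.3   5.  -53.5 113.1   4.5  63.9 -27.6] [ -0.2  -2.7 115.1]
pred [253. 200.] hsv there [ 80   7 206]
px 252.1 196.8 axes mm 19.9 22.3 -> [0.4171 0.2222 0.033 ]
```

Request:
play_rows(deltas=[[[1,-3,10,0,0.3],[0,0,22,0,0.3],[0,0,30,0,0.3],[0,0,25,0,0.3],[0,0,15,0,0.3],[0,0,8,0,0.3],[0,0,3,0,0.3],[0,0,1,0,0.3],[0,0,0,0,0.3],[0,0,0,0,0.3],[0,0,0,0,0.3]]])

```text
time_s: 13.03
position: [0.4172, 0.2212, 0.0073]
ee_rot: [[-0.115, 0.993, 0.002], [0.993, 0.115, 0.0], [0.0, 0.002, -1.0]]
force: [0.7, 0.1, -0.3]
finger_gap: 0.0565
```

```bash
python3 - <<'E'
from h import *
s=bot.observe(); print(s["position"].round(4),s["finger_gap"],yaw())
im=eyes.read_camera("wrist")[...,::-1]; cv2.imwrite("pics/w8.png",im)
p=s["position"]
for q in((p[0],p[1],.033),(p[0]-.0016,p[1]+.0134,.033),(p[0]-.0016,p[1]+.0134,0)):print(proj("wrist",np.array(q)).round(1))
E
```

```text
[0.4172 0.2212 0.0073] 0.05648703600358736 6.59
[256.3 279.6]
[256.2 252.9]
[256.2 223.9]
```

View pics/w8.png

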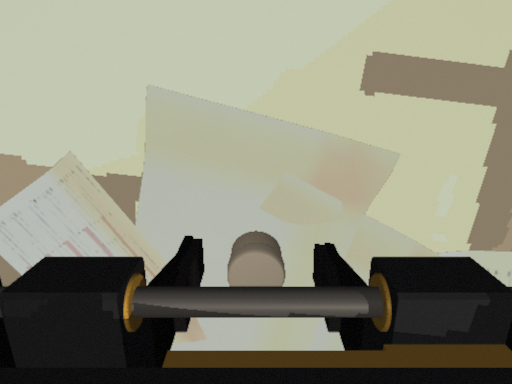

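```bash
python3 - <<'E'
from h import *
im=cv2.imread("pics/w8.png"); print([(v,int(im[v,257].sum())) for v in range(222,290,2)])
E
```

```text
[(222, 537), (224, 543), (226, 540), (228, 542), (230, 501), (232, 251), (234, 256), (236, 261), (238, 261), (240, 270), (242, 263), (244, 268), (246, 274), (248, 288), (250, 326), (252, 378), (254, 402), (256, 409), (258, 408), (260, 404), (262, 402), (264, 399), (266, 400), (268, 401), (270, 397), (272, 395), (274, 393), (276, 397), (278, 388), (280, 387), (282, 392), (284, 389), (286, 249), (288, 90)]
```

The pot is centred; its lid edge is at v=251 against 253 predicted. I'll grip it and lift.

Request:
play_rows(deltas=[[[0,0,0,0,0],[0,0,0,0,-0.4],[0,0,0,0,-1],[0,0,0,0,-1],[0,0,0,0,-1],[0,0,0,0,-1],[0,0,0,0,-1],[0,0,0,0,-1],[0,0,0,0,-1],[0,0,0,0,-1]]])

```text
time_s: 13.92
position: [0.4162, 0.2209, 0.0062]
ee_rot: [[-0.115, 0.993, -0.0], [0.993, 0.115, -0.0], [-0.0, -0.0, -1.0]]
force: [-0.9, 0.1, 0.1]
finger_gap: 0.0252
```

Request:
play_rows(deltas=[[[0,0,-8,0,-1],[0,0,-20,0,-1],[0,0,-33,0,-1],[0,0,-37,0,-1],[0,0,-30,0,-1],[0,0,-17,0,-1],[-6,4,-8,0,-1],[-14,10,0,0,-1],[-24,16,0,0,-1],[-30,20,0,0,-1],[-32,22,0,0,-1],[-32,22,0,0,-1]]])

```text
time_s: 14.92
position: [0.526, 0.0912, 0.1572]
ee_rot: [[-0.115, 0.993, -0.003], [0.993, 0.115, -0.001], [-0.001, -0.003, -1.0]]
force: [-0.1, 0.5, 1.2]
finger_gap: 0.0249
```

Request:
play_rows(deltas=[[[-32,22,0,0,-1],[-29,20,0,0,-1],[-24,16,0,0,-1],[-16,11,0,0,-1],[-9,6.5,0,0,-1],[-5,4,0,0,-1],[0,0,0,0,-1],[0,0,0,0,-1],[0,0,0,0,-1],[0,0,0,0,-1]]])

```text
time_s: 15.75
position: [0.6171, -0.0089, 0.1596]
ee_rot: [[-0.118, 0.993, 0.0], [0.993, 0.118, -0.0], [-0.0, 0.0, -1.0]]
force: [-0.2, 0.6, 0.6]
finger_gap: 0.0254
```

```bash
python3 - <<'E'
from h import *
s=bot.observe(); print(s["position"].round(4),s["finger_gap"],yaw(),go(.6187,-.0105,.042))
c=eyes.calibration("wrist"); im=eyes.read_camera("wrist")[...,::-1].copy(); cv2.imwrite("pics/w9.png",im)
m=(cv2.cvtColor(im,cv2.COLOR_BGR2HSV)[...,2]<50).astype(np.uint8)
for k in cv2.findContours(m,0,1)[0]:
    if cv2.contourArea(k)>800:
        (u,v),(a,b),_=cv2.fitEllipse(k); print(round(u),round(v),round(a),round(b),plane("wrist",(u,v),.033,c).round(4))
E
```

```text
[ 0.6171 -0.0089  0.1596] 0.025399851064843788 6.75 [ -1.8   1.3 117.6]
246 321 137 520 [ 0.6238 -0.1514  0.033 ]
258 185 67 69 [ 0.6188 -0.0088  0.033 ]
314 165 38 79 [0.6646 0.0152 0.033 ]
259 85 76 80 [0.6092 0.0749 0.033 ]
```

Request:
play_rows(deltas=[[[-1,1.5,10,0,-1],[0,0,24,0,-1],[0,0,32,0,-1],[0,0,26,0,-1],[0,0,14,0,-1],[0,0,7,0,-1],[0,0,3,0,-1],[0,0,1,0,-1],[0,0,0,0,-1],[0,0,0,0,-1],[0,0,0,0,-1]]])

```text
time_s: 16.72
position: [0.6203, -0.0113, 0.0437]
ee_rot: [[-0.115, 0.993, 0.002], [0.993, 0.115, -0.0], [-0.001, 0.002, -1.0]]
force: [-0.9, 0.8, -0.4]
finger_gap: 0.0252
```

Request:
play_rows(deltas=[[[1,-1,1.5,0,-1],[0,0,1.5,0,-1],[0,0,0.8,0,-1],[0,0,0.4,0,-1],[0,0,0,0,-1],[0,0,0,0,-1],[0,0,0,0,-1]]])

```text
time_s: 17.3
position: [0.6184, -0.0102, 0.0392]
ee_rot: [[-0.115, 0.993, 0.0], [0.993, 0.115, -0.0], [-0.001, 0.0, -1.0]]
force: [-2.8, -0.5, 6.2]
finger_gap: 0.0251
```

Request:
play_rows(deltas=[[[0,0,-0.3,0,-0.3],[0,0,0,0,-0.1],[0,0,0,0,0.1],[0,0,0,0,0.2],[0,0,0,0,0.2],[0,0,0,0,0.2],[0,0,0,0,0.2]]])

```text
time_s: 17.88
position: [0.6182, -0.0104, 0.0383]
ee_rot: [[-0.115, 0.993, -0.0], [0.993, 0.115, -0.0], [-0.0, -0.0, -1.0]]
force: [0.2, 0.0, 0.1]
finger_gap: 0.0516
```

Request:
play_rows(deltas=[[[0,0,-8,0,0.2],[0,0,-18,0,0.2],[0,0,-28,0,0.3],[0,0,-28,0,0.3],[0,0,-20,0,0.3],[0,0,-8,0,0.3],[0,0,0,0,0.3],[0,0,0,0,0.3]]])

```text
time_s: 18.55
position: [0.618, -0.0105, 0.1481]
ee_rot: [[-0.115, 0.993, -0.0], [0.993, 0.115, -0.0], [-0.0, -0.0, -1.0]]
force: [-0.3, -0.3, -0.2]
finger_gap: 0.0565
```

```bash
python3 - <<'E'
from h import *
s=bot.observe(); print(s["position"].round(4),s["finger_gap"],go(.422,-.104,.14)); lid((.6188,-.010),.066,"w10")
E
```

```text
[ 0.618  -0.0105  0.1481] 0.05649838292065403 [ -70.3 -205.4    8.2]
pred [259. 202.] hsv there [ 90   4 236]
px 258.0 199.8 axes mm 21.4 23.1 -> [ 0.619  -0.0087  0.066 ]
px 147.8 58.1 axes mm 85.1 90.8 -> [0.5345 0.0816 0.066 ]
```

Request:
play_rows(deltas=[[[-3,-8,0,0,0.5],[-6,-18,0,0,0.5],[-10,-30,0,0,0.5],[-12,-36,0,0,0.5],[-12,-36,0,0,0.5],[-11,-33,0,0,0.5],[-8,-23,5,0,0.5],[-5,-14,10,0,0.5],[-3,-7,5,0,0.5],[0,0,0,0,0.5],[0,0,0,0,0.5],[0,0,0,0,0.5]]])

```text
time_s: 19.6
position: [0.4237, -0.1027, 0.1286]
ee_rot: [[-0.116, 0.993, 0.001], [0.993, 0.116, 0.001], [0.001, 0.001, -1.0]]
force: [0.0, -0.2, -0.8]
finger_gap: 0.0654
```

```bash
python3 - <<'E'
from h import *
s=bot.observe(); print(s["position"].round(4),s["finger_gap"],yaw(),s["joint_pos"].round(1)); lid((.422,-.104),.042,"w11")
E
```

```text
[ 0.4237 -0.1027  0.1286] 0.06540374732667661 6.68 [ 51.4  -2.9 -39.7 117.6  -2.1  64.6  19.3]
pred [254. 201.] hsv there [ 94   8 214]
px 253.7 200.3 axes mm 26.5 29.5 -> [ 0.4218 -0.1032  0.042 ]
px 291.9 129.6 axes mm 4.0 5.2 -> [ 0.4429 -0.0464  0.042 ]
```

View pics/w11.png

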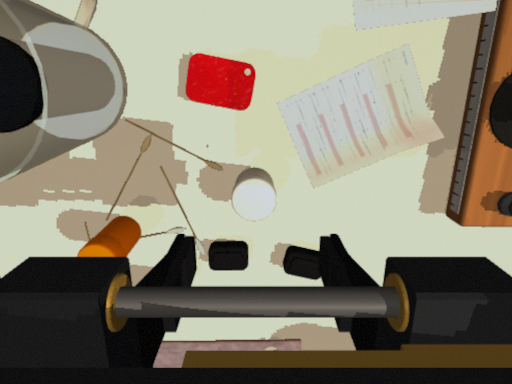

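The wide pot's lid is at (254,200), measuring (0.4218,-0.1032), which agrees with the top view. The cup and the black boxes are clear of the fingers.

Request:
play_rows(deltas=[[[0,-2,10,0,0.5],[0,0,24,0,0.5],[0,0,32,0,0.5],[0,0,26,0,0.5],[0,0,13,0,0.5],[0,0,7,0,0.5],[0,0,3,0,0.5],[0,0,0,0,0.5],[0,0,0,0,0.5],[0,0,0,0,0.5]]])

```text
time_s: 20.48
position: [0.4217, -0.104, 0.0144]
ee_rot: [[-0.115, 0.993, 0.002], [0.993, 0.115, -0.001], [-0.001, 0.002, -1.0]]
force: [-0.9, 0.4, -0.4]
finger_gap: 0.065
```

```bash
python3 - <<'E'
from h import *
s=bot.observe(); p=s["position"]; print(p.round(4),s["finger_gap"])
im=eyes.read_camera("wrist")[...,::-1]; cv2.imwrite("pics/w12.png",im)
for q in((p[0]-.002,p[1]+.0179,.042),(p[0]-.002,p[1]+.0179,0)):print(proj("wrist",np.array(q)).round(1))
print([(v,int(im[v,256].astype(int).sum())) for v in range(190,290,3)])
E
```

```text
[ 0.4217 -0.104   0.0144] 0.06503990330129575
[256.4 245.6]
[256.5 211.2]
[(190, 409), (193, 405), (196, 407), (199, 404), (202, 408), (205, 406), (208, 406), (211, 409), (214, 256), (217, 265), (220, 266), (223, 276), (226, 279), (229, 290), (232, 295), (235, 293), (238, 310), (241, 329), (244, 393), (247, 458), (250, 461), (253, 456), (256, 452), (259, 451), (262, 449), (265, 450), (268, 448), (271, 445), (274, 444), (277, 436), (280, 436), (283, 431), (286, 319), (289, 125)]
```

Request:
play_rows(deltas=[[[0,0,0,0,0.1],[0,0,0,0,-0.3],[0,0,0,0,-0.8],[0,0,0,0,-1],[0,0,0,0,-1],[0,0,0,0,-1],[0,0,0,0,-1],[0,0,0,0,-1],[0,0,0,0,-1],[0,0,0,0,-1]]])

```text
time_s: 21.37
position: [0.4206, -0.1038, 0.0134]
ee_rot: [[-0.115, 0.993, -0.0], [0.993, 0.115, -0.0], [-0.0, -0.0, -1.0]]
force: [-0.5, -0.3, -0.9]
finger_gap: 0.0327
```

Request:
play_rows(deltas=[[[0,0,-8,0,-1],[0,0,-20,0,-1],[0,0,-32,0,-1],[0,0,-32,0,-1],[0,0,-18,0,-1],[4,6,0,0,-1],[10,14,0,0,-1],[18,24,0,0,-1],[22,29,0,0,-1],[22,29,0,0,-1],[22,29,0,0,-1],[20,26,0,0,-1]]])

```text
time_s: 22.37
position: [0.5641, 0.0335, 0.1229]
ee_rot: [[-0.115, 0.993, -0.0], [0.993, 0.115, 0.001], [0.001, -0.0, -1.0]]
force: [-0.8, 0.3, 0.5]
finger_gap: 0.0333
```

Request:
play_rows(deltas=[[[16,22,0,0,-1],[11,15,0,0,-1],[7,8,0,0,-1],[3,4,0,0,-1],[0,0,0,0,-1],[0,0,0,0,-1],[0,0,0,0,-1],[0,0,0,0,-1]]])

```text
time_s: 23.03
position: [0.607, 0.0724, 0.1236]
ee_rot: [[-0.113, 0.994, -0.0], [0.994, 0.113, -0.001], [-0.001, -0.0, -1.0]]
force: [1.0, -0.2, -0.4]
finger_gap: 0.0331
```

```bash
python3 - <<'E'
from h import *
s=bot.observe(); print(s["position"].round(4),s["finger_gap"],yaw(),go(.609,.074,.0455))
E
```

```text
[0.607  0.0724 0.1236] 0.033136058878612165 6.51 [ 1.4  2.2 78.1]
```

Request:
play_rows(deltas=[[[1,1.6,8,0,-1],[0,0,18,0,-1],[0,0,22,0,-1],[0,0,14,0,-1],[0,0,7,0,-1],[0,0,3,0,-1],[0,0,1,0,-1],[0,0,0,0,-1],[0,0,0,0,-1],[0,0,0,0,-1],[0,0,0,0,-1],[0,0,0,0,-1]]])

```text
time_s: 24.03
position: [0.6092, 0.0752, 0.051]
ee_rot: [[-0.115, 0.993, 0.001], [0.993, 0.115, -0.0], [-0.0, 0.001, -1.0]]
force: [0.2, -0.0, -0.4]
finger_gap: 0.0334
```

Request:
play_rows(deltas=[[[-0.8,-0.3,1.5,0,-1],[0,0,1.5,0,-1],[0,0,0.9,0,-1],[0,0,0.4,0,-1],[0,0,0,0,-1],[0,0,0,0,-1],[0,0,0,0,-1]]])

```text
time_s: 24.62
position: [0.6087, 0.0741, 0.0464]
ee_rot: [[-0.115, 0.993, -0.0], [0.993, 0.115, -0.001], [-0.0, -0.0, -1.0]]
force: [-1.7, -1.1, 5.0]
finger_gap: 0.0333
```

Request:
play_rows(deltas=[[[0,0,-0.3,0,-0.1],[0,0,0,0,0.1],[0,0,0,0,0.3],[0,0,0,0,0.3],[0,0,0,0,0.3],[0,0,0,0,0.3],[0,0,0,0,0.3]]])

```text
time_s: 25.2
position: [0.6087, 0.0743, 0.0463]
ee_rot: [[-0.115, 0.993, -0.0], [0.993, 0.115, 0.0], [0.0, -0.0, -1.0]]
force: [-0.3, 0.5, -0.2]
finger_gap: 0.0557
```

Request:
play_rows(deltas=[[[0,0,-8,0,0.3],[0,0,-18,0,0.3],[0,0,-30,0,0.5],[0,0,-35,0,0.7],[0,0,-35,0,0.9],[0,0,-20,0,1],[0,0,-8,0,1],[0,0,0,0,1],[0,0,0,0,1],[0,0,0,0,1]]])

```text
time_s: 26.03
position: [0.6077, 0.0739, 0.1985]
ee_rot: [[-0.115, 0.993, -0.003], [0.993, 0.115, -0.0], [-0.0, -0.003, -1.0]]
force: [0.3, 0.3, 0.5]
finger_gap: 0.0867
```

```bash
python3 - <<'E'
from h import *
s=bot.observe(); print(s["position"].round(4),s["finger_gap"],go(.4203,.0676,.2)); lid((.609,.074),.075,"w13")
E
```

```text
[0.6077 0.0739 0.1985] 0.08667662378479843 [  15.3 -186.8   -0.9]
pred [259. 186.] hsv there [ 90   6 221]
px 259.4 185.1 axes mm 29.1 30.1 -> [0.6097 0.0752 0.075 ]
px 167.7 170.5 axes mm 53.1 84.2 -> [0.5298 0.079  0.075 ]
```

Request:
play_rows(deltas=[[[0.5,-8,0,0,1],[1.5,-18,0,0,1],[2,-28,0,0,1],[3,-35,0,0,1],[3,-35,0,0,1],[2,-28,0,0,1],[2,-19,0,0,1],[1,-10,0,0,1],[0.3,-5.8,0,0,1],[0,0,0,0,1],[0,0,0,0,1],[0,0,0,0,1]]])

```text
time_s: 27.08
position: [0.4219, 0.0681, 0.2003]
ee_rot: [[-0.115, 0.993, -0.0], [0.993, 0.115, 0.001], [0.001, 0.0, -1.0]]
force: [0.4, -0.0, 0.2]
finger_gap: 0.0864
```

```bash
python3 - <<'E'
from h import *
s=bot.observe(); print(s["position"].round(4),s["finger_gap"],yaw(),s["joint_pos"].round(1)); lid((.4203,.0676),.124,"w14",dark=True)
E
```

```text
[0.4219 0.0681 0.2003] 0.08641970770982663 6.62 [ 41.5  -9.9 -48.3 112.9  -7.8  73.9   2.3]
pred [254. 205.] hsv there [30 21 24]
px 255.0 198.8 axes mm 42.1 44.2 -> [0.4203 0.0725 0.124 ]
px 263.9 319.2 axes mm 105.1 359.2 -> [ 0.4398 -0.0315  0.124 ]
```

View pics/w14.png

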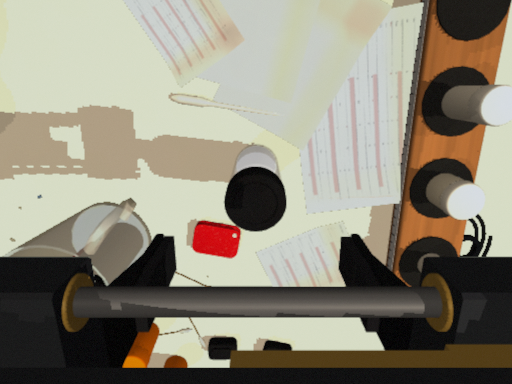

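The black cap is centred at about (256,201). A spatula stands out of the steel cup with its tip at (131,204), so I'll triangulate that before lowering.

```bash
python3 - <<'E'
from h import *
print("vial",[plane("wrist",(256,v),.124).round(4) for v in(199,201,203)])
o1,d1=ray("wrist",(131,204))
for uv in((243.6,251),(243.8,251.3),(249.6,254.6)):
    o2,d2=ray("top",uv); A=np.c_[d1,-d2]; t=np.linalg.lstsq(A,o2-o1,rcond=None)[0]
    a,b=o1+d1*t[0],o2+d2*t[1]; print(uv,((a+b)/2).round(3),"gap",np.linalg.norm(a-b).round(3))
for z in(.1,.13,.16,.2):
    P=plane("wrist",(131,204),z);print(z,P.round(3),"top",proj("top",P).round(1),"side",proj("side",P).round(1))
E
```

```text
vial [array([0.4211, 0.0725, 0.124 ]), array([0.4213, 0.0709, 0.124 ]), array([0.4215, 0.0694, 0.124 ])]
(243.6, 251) [0.308 0.036 0.066] gap 0.004
(243.8, 251.3) [0.307 0.035 0.064] gap 0.004
(249.6, 254.6) [0.292 0.017 0.02 ] gap 0.003
0.1 [0.321 0.048 0.1  ] top [239.7 247.1] side [195.9 172.1]
0.13 [0.332 0.06  0.13 ] top [235.5 244.4] side [198.4 161.3]
0.16 [0.342 0.072 0.16 ] top [231.1 241.5] side [201.  150.3]
0.2 [0.356 0.088 0.2  ] top [225.  237.4] side [204.4 135.4]
```

The spatula tip is at z≈0.065, below the gripper body, so it's clear. Descending to the vial.

Request:
play_rows(deltas=[[[2.5,-1,8,0,1],[0,0,20,0,1],[0,0,28,0,1],[0,0,28,0,1],[0,0,22,0,1],[0,0,15,0,1],[0,0,9,0,1],[0,0,5,0,1],[0,0,0,0,1],[0,0,0,0,1],[0,0,0,0,1],[0,0,0,0,1]]])

```text
time_s: 28.13
position: [0.421, 0.0704, 0.0663]
ee_rot: [[-0.115, 0.993, 0.002], [0.993, 0.115, -0.0], [-0.001, 0.002, -1.0]]
force: [-0.1, 0.3, 0.2]
finger_gap: 0.087
```

```bash
python3 - <<'E'
from h import *
s=bot.observe(); p=s["position"]; print(p.round(4),s["finger_gap"],s["force"].round(1),s["joint_pos"].round(1))
im=eyes.read_camera("wrist")[...,::-1]; cv2.imwrite("pics/w15.png",im)
for r,z in((.024,.124),(.023,.104),(.023,0)):print(proj("wrist",np.array([p[0]-.115*r,p[1]+.993*r,z])).round(1))
print([(v,int(im[v,256].astype(int).sum())) for v in range(120,290,4)])
print([(u,int(im[270,u].astype(int).sum())) for u in range(150,370,6)])
E
```

```text
[0.421  0.0704 0.0663] 0.08699015959467617 [-0.1  0.3  0.2] [ 40.3   1.9 -53.2 122.2   1.9  56.6  -7.3]
[256.3 269.3]
[256.3 245.7]
[256.4 177.9]
[(120, 568), (124, 563), (128, 576), (132, 511), (136, 568), (140, 565), (144, 566), (148, 554), (152, 584), (156, 583), (160, 582), (164, 584), (168, 581), (172, 583), (176, 583), (180, 402), (184, 411), (188, 419), (192, 420), (196, 425), (200, 505), (204, 509), (208, 512), (212, 510), (216, 509), (220, 509), (224, 508), (228, 513), (232, 516), (236, 559), (240, 490), (244, 489), (248, 20), (252, 21), (256, 36), (260, 31), (264, 19), (268, 28), (272, 22), (276, 18), (280, 57), (284, 55), (288, 99)]
[(150, 48), (156, 16), (162, 18), (168, 25), (174, 14), (180, 604), (186, 601), (192, 598), (198, 600), (204, 595), (210, 28), (216, 26), (222, 20), (228, 29), (234, 30), (240, 11), (246, 24), (252, 17), (258, 19), (264, 18), (270, 33), (276, 31), (282, 24), (288, 2), (294, 5), (300, 20), (306, 604), (312, 600), (318, 600), (324, 602), (330, 601), (336, 584), (342, 24), (348, 30), (354, 28), (360, 44), (366, 41)]
```

View pics/w15.png

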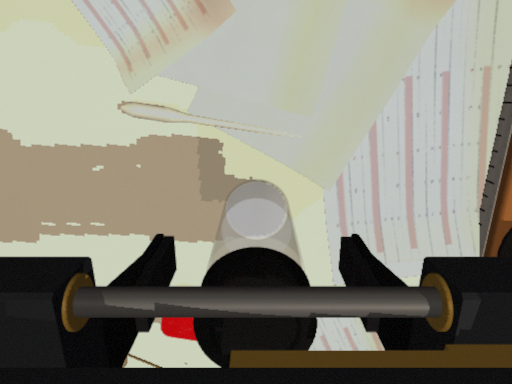

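The vial is centred between the fingers: its base edge is at v≈179 and the cap edge at v≈247, as predicted. I'll grip and lift it.

Request:
play_rows(deltas=[[[0,0,2,0,0.6],[0,0,0,0,0.4],[0,0,0,0,0.2],[0,0,0,0,0],[0,0,0,0,-0.4],[0,0,0,0,-0.7],[0,0,0,0,-1],[0,0,0,0,-1],[0,0,0,0,-1],[0,0,0,0,-1],[0,0,0,0,-1],[0,0,0,0,-1]]])

```text
time_s: 29.18
position: [0.4201, 0.0704, 0.0634]
ee_rot: [[-0.115, 0.993, 0.0], [0.993, 0.115, -0.0], [-0.0, 0.0, -1.0]]
force: [0.7, -0.7, -0.7]
finger_gap: 0.0457
```

Request:
play_rows(deltas=[[[0,0,-5,0,-1],[0,0,-14,0,-1],[0,0,-23,0,-1],[0,0,-26,0,-1],[0,0,-22,0,-1],[0,0,-14,0,-1],[0,0,-6,0,-1],[0,0,0,0,-1],[0,0,0,0,-1]]])

```text
time_s: 29.93
position: [0.4198, 0.0703, 0.173]
ee_rot: [[-0.115, 0.993, -0.0], [0.993, 0.115, -0.0], [-0.0, -0.0, -1.0]]
force: [-0.3, 0.5, -1.0]
finger_gap: 0.0456
```

Request:
play_rows(deltas=[[[3,4,0,0,-1],[8,10,0,0,-1],[14,17,0,0,-1],[19,24,0,0,-1],[21,26,0,0,-1],[21,26,0,0,-1],[20,25,0,0,-1],[17,21,0,0,-1],[13,16,0,0,-1],[9,11,0,0,-1],[4,5,0,0,-1],[2,3,0,0,-1]]])

```text
time_s: 30.93
position: [0.589, 0.2432, 0.1717]
ee_rot: [[-0.117, 0.993, -0.003], [0.993, 0.117, 0.001], [0.001, -0.003, -1.0]]
force: [0.1, -0.0, 0.3]
finger_gap: 0.0449
```

Request:
play_rows(deltas=[[[0,0,0,0,-1],[0,0,0,0,-1],[0,0,0,0,-1],[0,0,0,0,-1],[0,0,0,0,-1]]])

```text
time_s: 31.35
position: [0.5895, 0.2412, 0.1737]
ee_rot: [[-0.114, 0.993, 0.001], [0.993, 0.114, -0.001], [-0.001, 0.001, -1.0]]
force: [-0.3, -0.2, 0.3]
finger_gap: 0.0459
```

```bash
python3 - <<'E'
from h import *
s=bot.observe(); print(s["position"].round(4),s["finger_gap"],yaw(),go(.5896,.2428,.0964))
E
```

```text
[0.5895 0.2412 0.1737] 0.04588417020892111 6.56 [ 1.7  0.3 77.3]
```

Request:
play_rows(deltas=[[[1,0.2,6,0,-1],[0,0,15,0,-1],[0,0,20,0,-1],[0,0,16,0,-1],[0,0,10,0,-1],[0,0,4,0,-1],[0,0,2,0,-1],[0,0,0,0,-1],[0,0,0,0,-1],[0,0,0,0,-1],[0,0,0,0,-1],[0,0,0,0,-1]]])

```text
time_s: 32.35
position: [0.5899, 0.2432, 0.101]
ee_rot: [[-0.115, 0.993, 0.001], [0.993, 0.115, 0.0], [0.0, 0.001, -1.0]]
force: [-0.3, -0.2, 0.1]
finger_gap: 0.0452
```

Request:
play_rows(deltas=[[[0,0,1,0,-1],[0,0,1,0,-1],[0,0,0.8,0,-1],[0,0,0,0,-1],[0,0,0,0,-1],[0,0,0,0,-1]]])

```text
time_s: 32.85
position: [0.5895, 0.2431, 0.0976]
ee_rot: [[-0.115, 0.993, -0.0], [0.993, 0.115, -0.0], [-0.0, -0.0, -1.0]]
force: [0.1, -0.2, 0.5]
finger_gap: 0.0456
```

Request:
play_rows(deltas=[[[0,0,0.7,0,-1],[0,0,0.6,0,-1],[0,0,0,0,-1],[0,0,0,0,-1],[0,0,0,0,-1]]])

```text
time_s: 33.27
position: [0.5896, 0.2431, 0.0965]
ee_rot: [[-0.115, 0.993, 0.0], [0.993, 0.115, -0.0], [-0.0, 0.0, -1.0]]
force: [0.1, -0.3, 1.1]
finger_gap: 0.0457
```

Just touching. I'll release and rise, then check with the cameras.

Request:
play_rows(deltas=[[[0,0,0.2,0,0.1],[0,0,0,0,0.3],[0,0,0,0,0.5],[0,0,0,0,0.7],[0,0,0,0,0.7],[0,0,0,0,0.7],[0,0,0,0,0.7]]])

```text
time_s: 33.85
position: [0.5895, 0.243, 0.096]
ee_rot: [[-0.115, 0.993, -0.0], [0.993, 0.115, -0.0], [-0.0, -0.0, -1.0]]
force: [0.6, 0.1, 0.1]
finger_gap: 0.0726
```

Request:
play_rows(deltas=[[[0,0,-5,0,0.7],[0,0,-14,0,0.7],[0,0,-24,0,0.7],[0,0,-28,0,0.7],[0,0,-28,0,0.7],[0,0,-20,0,0.7],[0,0,-8,0,0.7]]])

```text
time_s: 34.43
position: [0.5909, 0.2445, 0.2282]
ee_rot: [[-0.115, 0.993, 0.006], [0.993, 0.115, 0.002], [0.002, 0.006, -1.0]]
force: [-0.2, 1.0, 1.1]
finger_gap: 0.074
```

Request:
play_rows(deltas=[[[0,-8,0,0,0.7],[0,-20,0,0,0.7],[0,-32,0,0,0.7],[0,-32,0,0,0.7],[0,-20,0,0,0.7],[0,-8,0,0,0.7],[0,0,0,0,0.7],[0,0,0,0,0.7],[0,0,0,0,0.7]]])

```text
time_s: 35.18
position: [0.4707, 0.2286, 0.2226]
ee_rot: [[-0.114, 0.993, -0.001], [0.993, 0.114, -0.0], [-0.0, -0.001, -1.0]]
force: [-0.3, 0.1, -0.3]
finger_gap: 0.0739
```

```bash
python3 - <<'E'
from h import *
s=bot.observe(); print(s["time_s"],s["position"].round(4),s["finger_gap"],s["force"].round(1))
a=eyes.read_camera("side")[...,::-1][90:240,190:350]; b=eyes.read_camera("top")[...,::-1][135:195,150:310]
o=np.vstack([cv2.resize(a,(640,600),interpolation=2)[:,:],]); 
im=np.vstack([cv2.resize(a,(400,375),interpolation=2),cv2.resize(b,(400,150),interpolation=2)]); cv2.imwrite("pics/fin.png",im)
for n,p in(("vial",(.5896,.2428,.157)),("slim",(.5993,.1583,.095)),("wide",(.609,.074,.075)),("small",(.6188,-.010,.066))): 
    print(n,proj("top",np.array(p)).round(1),proj("side",np.array(p)).round(1))
t=cv2.cvtColor(eyes.read_camera("top")[...,::-1].copy(),cv2.COLOR_BGR2HSV).astype(int)
m=((t[...,1]<40)&(t[...,2]>110)).astype(np.uint8)[145:182,170:275]
k,l,st,ce=cv2.connectedComponentsWithStats(m); print([(st[i][4],(ce[i]+[170,145]).round(1)) for i in range(1,k) if st[i][4]>10])
E
```

```text
35.1833 [0.4707 0.2286 0.2226] 0.07392948669228525 [-0.3  0.1 -0.3]
vial [180.5 164.9] [272.8 120. ]
slim [209.1 165.2] [279.8 148.4]
wide [234.1 163.6] [287.6 167. ]
small [258.2 161.4] [296.4 184.3]
[(np.int32(939), array([206.9, 150.8])), (np.int32(69), array([269.2, 147.6])), (np.int32(46), array([252.1, 151.1])), (np.int32(13), array([261.3, 150.9])), (np.int32(43), array([258.1, 161.4])), (np.int32(74), array([234. , 163.5])), (np.int32(58), array([209.2, 165.4])), (np.int32(193), array([223.2, 179.3])), (np.int32(11), array([252.6, 180.8])), (np.int32(34), array([268.4, 180.1]))]
```

View pics/fin.png

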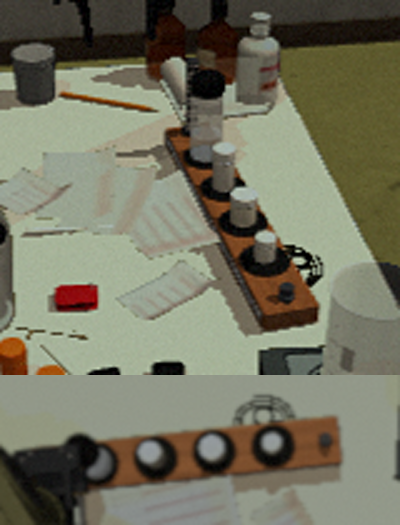

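The final picture shows all four standing upright in order from the staff. The lid centroids match the predicted pixels within 0.2 px in the top view, and the vial cap sits at (273,~122) in the side view, as predicted. The gripper is open and clear, so I'll hand in.

```bash
python3 -c "
from plant import close_job; print(close_job())"
```

```text
the job is handed in; nothing more can be done
None
```

The vial, slim pot, squat pot and smallest pot now stand on the discs in that order, counting from the height staff. All four are released, nothing was tipped, and I handed the job in at about 35 s on the robot's clock.

**Last checks:**
- **Pots:** in the top camera, all three lid centres fell within about 0.2 px (roughly 1 mm) of where their discs should put them.
- **Vial:** in the side view, the cap was where I expected it. The gripper partly hid it from the top camera, so I could not measure it there.
- **Gripper:** it was open and clear of everything, with no outside force reading.

**Disagreements:**
- **First grasp on the slim pot:** it was about 10 mm off because I measured while the arm was still settling. I reopened, corrected and gripped again, and the pot stayed upright.
- **Disc positions:** the wrist and top cameras disagreed by about 2 mm, so I aimed at or near the average, except for the slim pot. The wrist view of its disc was partly blocked, so I relied mostly on the top view.
- **Finger opening:** it read 2–3 mm below the true diameter on the three pots. Each pot still looked centred in the wrist view.

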